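# Release and park the shaker's transport lock, then load two tins

## Task

Get the bench shaker ready: release its transport lock by turning the lock pin's handle clockwise (seen from above), feeling with light pulls for the hidden position where it comes free, draw the pin right out and park it upright in the open notch at the front of the shaker, pushed in past the raised lip and resting flat with its shoulder on the bracket. Then set the two closed moisture tins flat in the deck's two round pockets, one in each. Knock over neither the beaker nor the conical flask.

Things in the scene. Friction and masses are not known exactly. Their poses are not given: they have to be found in the camera images.
- shaker: bench shaker, fixed: white housing 120 (x) x 250 (y) x 58 mm high, aluminium deck 116 x 246 mm on it, deck top 75 mm above the worktop. Origin: centre of the housing's underside; its -x is the front, with the parking bracket; y runs along its length. Once unlocked the deck floats on soft springs, up to 8 mm either way along y, and returns to within 3 mm of the middle.
- bore (a point): centre of the round 40 mm bore in the middle of the deck, at deck-top height; the pin stands upright in it. Under the deck, 21 to 29 mm below its top, lies a fixed plate with a straight slot 15 x 36 mm; the pin's cross lug sits 6 mm below that plate. The slot's direction cannot be seen and differs each time.
- pin_lug (a point): middle of the pin's cross lug, 39 mm below its origin. Turned clockwise seen from above by 0.35 to 1.3 rad from the start, the lug comes in line with the hidden slot; within about 0.15 rad of it the pin lifts straight out with no force but its weight. Elsewhere it lifts 6 mm and stops hard.
- lock_pin: steel lock pin with black wing handle, loose, 108 mm, about 0.2 kg. Origin: centre of the underside of its collar (50 mm across, 6 thick, at first resting on the deck); z up. Wing: 60 mm along pin x, 14 thick along y, 25 to 61 mm above origin. Below: shoulder 36 mm across, 8 long; shank 12 across; lug 32 along pin x, 9 wide, 35 to 43 mm below origin; 27 mm of bare shank between shoulder and lug.
- pin_grip (a point): middle of the wing handle, 45 mm above the pin's origin on its axis
- pin_foot (a point): lowest point of the pin, 47 mm below its origin
- pin_shoulder (a point): centre of the underside of the pin's shoulder, 8 mm below its origin; this face rests on the bracket when parked
- notch (a point): place of the shoulder's underside when parked: top face of the bracket, on the notch's centre line, 100 mm in front (-x) of the shaker's centre, 54 mm up. Bracket: 6 mm plate, notch 15 mm wide for the shank, open to the shaker's -x; closed end 7 mm behind this point, prong tips 29 mm in front. A lip 4 mm high crosses the prongs 22.5 to 28.5 mm in front: lug below plate, shoulder above lip.
- pocket_a (a point): centre of the floor of the deck's pocket on the shaker's +y side: round, 70 mm across at the bottom, with a chamfered rim, floor 14 mm below the deck top, 78 mm from the bore
- pocket_b (a point): the same for the pocket on the shaker's -y side
- tin_1: closed aluminium moisture tin, round, 62 mm across the lid, 60 mm across the body, 38 mm high, about 0.1 kg, loose, lid stays on; origin: centre of its underside
- tin_2: second closed tin, the same
- beaker: empty glass beaker, loose bystander, 72 mm across, 92 mm high; origin under its centre
- flask: conical glass flask, loose bystander, 83 mm across, 123 mm high; origin under its centre
- moisture_analyser: moisture analyser, fixed bystander between the tins (on its right) and the shaker (on its left). Origin about the middle of its underside; body within 0.14 m of it sideways and 110 mm high; its lid stands open at the rear, from 0.12 m behind the origin (away from the robot), and reaches 0.35 m up: pass in front of the lid.
Not all that is in view belongs to the job. Leave any purple look-alike of the lock_pin alone.

How it is judged:
On the way, in this order (a step that is already met when the one before it is completed fails the run):
1. the lock pin is drawn right out of the bore (z of pin_foot in the frame of bore above 0.001 m), for 0.1 s.
2. the pin stands parked in the notch, its shoulder flat on the bracket, let go (horizontal distance between pin_shoulder and notch below 0.01 m and z of pin_shoulder in the frame of notch between -0.003 and 0.003 m and angle between lock_pin's own z axis and vertical below 0.1 rad and contact force between the fingers and lock_pin below 0.1 N), for 0.2 s.
3. both tins sit in the pockets, one in each ((((horizontal distance between tin_1 and pocket_a below 0.007 m and z of tin_1 in the frame of pocket_a below 0.004 m and angle between tin_1's own z axis and vertical below 0.08 rad) and (horizontal distance between tin_2 and pocket_b below 0.007 m and z of tin_2 in the frame of pocket_b below 0.004 m and angle between tin_2's own z axis and vertical below 0.08 rad)) or ((horizontal distance between tin_1 and pocket_b below 0.007 m and z of tin_1 in the frame of pocket_b below 0.004 m and angle between tin_1's own z axis and vertical below 0.08 rad) and (horizontal distance between tin_2 and pocket_a below 0.007 m and z of tin_2 in the frame of pocket_a below 0.004 m and angle between tin_2's own z axis and vertical below 0.08 rad)))), for 0.2 s.
At the end, for the whole second after the job is handed in: Pin upright (0.1 rad) in the notch, shoulder within 3 mm of the bracket's face and 10 mm of the parking point horizontally (behind the lip); each pocket holds one tin, flat on its floor (4 mm) and within 7 mm of its middle; pin and tins at rest, released (horizontal distance between pin_shoulder and notch below 0.01 m and z of pin_shoulder in the frame of notch between -0.003 and 0.003 m and angle between lock_pin's own z axis and vertical below 0.1 rad and (((horizontal distance between tin_1 and pocket_a below 0.007 m and z of tin_1 in the frame of pocket_a below 0.004 m and angle between tin_1's own z axis and vertical below 0.08 rad) and (horizontal distance between tin_2 and pocket_b below 0.007 m and z of tin_2 in the frame of pocket_b below 0.004 m and angle between tin_2's own z axis and vertical below 0.08 rad)) or ((horizontal distance between tin_1 and pocket_b below 0.007 m and z of tin_1 in the frame of pocket_b below 0.004 m and angle between tin_1's own z axis and vertical below 0.08 rad) and (horizontal distance between tin_2 and pocket_a below 0.007 m and z of tin_2 in the frame of pocket_a below 0.004 m and angle between tin_2's own z axis and vertical below 0.08 rad))) and linear speed of each of lock_pin, tin_1, tin_2 below 0.02 m/s); the robot touches nothing.
It fails at once if the beaker or the conical flask is knocked over (angle between any of beaker, flask's own z axis and vertical above 0.6 rad).
It also fails if it takes over 72 s, if anything falls off the work surface, if the arm or the gripper's body presses on something with over 40 N, if the wrist force passes 120 N, or if a joint passes its speed limit or range.

## Robot

A 7-joint arm with a two-finger parallel gripper is mounted at the origin on a cart in front of the work surface, level with it; the furniture and walls round the work are solid. World frame = base frame: x ahead of the robot, y to its left, z up, the work surface at z = 0. Lengths are in m, angles in rad, forces in N, time in s.
With the tool pointing down it reaches from about 0.4 to 0.875 m from the base axis. Payload 19.3 kg.
Tool frame: the origin (TCP) lies at the very end of the fingers, on their centre line; the grasp point (between the pads) lies 19 mm behind it; z points along the fingers, y is the line along which they close (so a half turn about z gives the same grasp; the last joint's range is limited). The gripper opens to 85 mm and grips with 20 to 120 N. Pads are 22 mm wide; open, the fingers measure 114 mm over their backs; the gripper's body (76 mm by 85 mm) begins 54 mm behind the grasp point. The pads swing forward as they close: fully open they stand 13 mm farther back than shut.
Start: joints at [1.278, 0.521, -0.036, 1.599, 0.021, 1.021, -0.113], TCP at [0.138, -0.61, 0.231] pointing down, gripper open.
Joint ranges: [-2.91, 2.91], [-0.3, 2.13], [-1.5, 1.42], [0.17, 2.43], [-1.26, 4.41], [0.16, 1.93], [-2.52, 2.52]. Speed limits (rad/s): [1.89, 1.89, 2.39, 2.39, 3.01, 3.01, 3.01].

## Interface

Orientations are given as [roll, pitch, yaw] about the fixed x, y, z axes, in that order (R = Rz(yaw) Ry(pitch) Rx(roll)).
In Python, from workcell import monitor, viewer, bot gives the robot as it stands.
- The arm moves only by the tool move_arm, never from a script. Its arguments are lists of equal length, an entry for each row: "gripper": the opening, from 0 (shut) to 1 (fully open); "linear": the shift along the tool's x, y, z in cm, a list of three; "twist": the turn about the tool's z in degrees. A call has 1 to 8 rows; each row shifts and turns the commanded pose from where the row before left it, along the tool's axes as they then stand; what a row does not reach is not made up. A row lasts 1/10 s, in which the tool goes at most 50 mm and 8.59 degrees, less where a joint would pass 70% of its speed; a pose out of reach is approached as far as the arm can. A call with a gripper value outside its range is refused whole. The fingers move at their own pace and stop on an object; "squeeze" is the grip in N (left out, the last holds). Time passes only in rows, so rows that do not move let the fingers close. It gives the time, the measured TCP pose, the force, the opening and the grip force at its end, in the units of the state.
- monitor.observe(): the state, without advancing time (a new reading comes with each control period).
- viewer.grab_frame(name): name is "scene" or "top" or "wrist"; returns a dict with "img" (400x640x3 uint8, red, green, blue), "K" (3x3 intrinsics, pixels), "eye" and "rotation" of the camera in the world. Camera axes: x right, y up, looking along -z (the intrinsics and any distortion apply to the point x, -y, -z); pixel columns grow to the right and rows downward; lengths in m; the calibration is good to about 2 mm. A picture is of the moment at which its call begins. There is no depth.
- bot.job_done(): hands the job in; it is judged then, once.
The state is a dict: "clock": time; "qpos": joint angles; "qd": joint speeds; "joint_efforts": joint torques, N m; "position": TCP position; "tool_rot": TCP orientation; "force": force on the tool from outside, world axes, zero at the start; "moment": the same for the moment, N m; "grip_width": finger opening in m; "finger_force": force on a finger pad.
Only numpy, scipy, OpenCV 4.12 (cv2) and the standard library are available. Lean on these libraries where they do the work, as an engineer would, in place of code of your own. Each camera call takes 0.05 s, during which the arm holds its last target. There are 200 camera calls.

## Working session

There is one attempt and no reset: what is moved stays moved. The work goes in short steps, Python scripts to look and compute and a tool call to move; the robot and the scene stay as the last step left them, time stands still between calls to the robot, and variables do not carry over. Pictures are saved under pics/ and viewed, at most 10 in all, crops included, and the job is handed in when it is done.

Besides the shell and the picture viewer there is one more tool, called after "Emit:" by a JSON object that holds its "method" and its "body". move_arm: Moves the arm, as the interface text tells. Its arguments: {"type":"object","properties":{"gripper":{"type":"array"},"linear":{"type":"array"},"twist":{"type":"array"},"squeeze":{"type":"number"}},"required":["gripper","linear","twist"]}

```bash
mkdir -p pics; cat > h.py <<'E'
import numpy as np, cv2, pickle, sys
from workcell import monitor, viewer, bot
def grab(n,save):
    f=viewer.grab_frame(n); cv2.imwrite(f'pics/{save}.png',f['img'][:,:,::-1]); pickle.dump(f,open(f'pics/{save}.pkl','wb')); return f
def load(s): return pickle.load(open(f'pics/{s}.pkl','rb'))
def ray(f,u,v):
    K=np.array(f['K']); d=np.linalg.solve(K,[u,v,1.]); d=np.array([d[0],-d[1],-d[2]])
    d=np.array(f['rotation'])@d; return np.array(f['eye']),d/np.linalg.norm(d)
def onz(f,u,v,z):
    e,d=ray(f,u,v); return e+d*(z-e[2])/d[2]
def tri(*obs):
    A=np.zeros((3,3));b=np.zeros(3)
    for f,u,v in obs:
        e,d=ray(f,u,v);P=np.eye(3)-np.outer(d,d);A+=P;b+=P@e
    return np.linalg.solve(A,b)
def proj(f,p):
    c=np.array(f['rotation']).T@(np.array(p)-f['eye']); q=np.array(f['K'])@[c[0],-c[1],-c[2]]; return q[:2]/q[2]
E
python3 - <<'E'
from h import *
np.set_printoptions(precision=4,suppress=True)
for n in ('scene','top','wrist'):
    f=grab(n,n+'0'); print(n,{k:v for k,v in f.items() if k!='img'})
print(monitor.observe())
a=load('scene0')['img'];b=load('top0')['img']
cv2.imwrite('pics/both.png',cv2.resize(np.vstack([a,b]),None,fx=.75,fy=.75)[:,:,::-1])
E
```

```text
scene {'K': array([[396.5773,   0.    , 312.9361],
       [  0.    , 396.5773, 197.5065],
       [  0.    ,   0.    ,   1.    ]]), 'eye': array([0.0128, 0.8517, 0.9734]), 'rotation': array([ 0.8494, -0.0095, -2.5656])}
top {'K': array([[384.0722,   0.    , 316.1057],
       [  0.    , 384.0722, 203.4076],
       [  0.    ,   0.    ,   1.    ]]), 'eye': array([0.4238, 0.0125, 1.2429]), 'rotation': array([ 0.0931, -0.0253, -1.5718])}
wrist {'K': array([[332.2475,   0.    , 322.8147],
       [  0.    , 332.2475, 195.3535],
       [  0.    ,   0.    ,   1.    ]]), 'eye': array([ 0.2188, -0.5913,  0.3743]), 'rotation': array([-0.3251,  0.0019, -1.349 ])}
{'clock': 0.15, 'qpos': array([ 1.2778,  0.5219, -0.0363,  1.5998,  0.0213,  1.0211, -0.1128]), 'qd': array([ 0.0003, -0.0004,  0.0006, -0.0005,  0.0009, -0.0009,  0.0025]), 'joint_efforts': array([  0.0025, -92.7394,   1.9809, -37.0059,   0.018 ,   0.0064,
         0.0001]), 'position': array([ 0.138 , -0.6093,  0.2309]), 'tool_rot': array([-3.1408,  0.0001,  0.2228]), 'force': array([-0.1932,  0.3546, -0.3705]), 'moment': array([ 0.0037, -0.0201,  0.0687]), 'finger_force': 0.0, 'grip_width': 0.08539112318841376}
```

View pics/both.png

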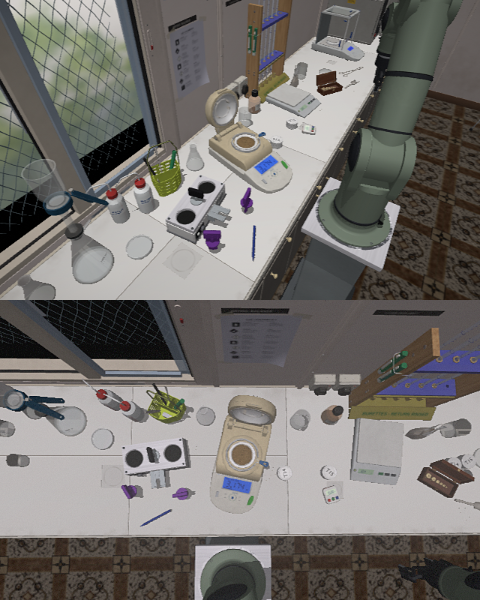

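Scene at the top, the top view below: the shaker is at about (207,207) px in the top image, with the pin standing in it. The tins are near (377,231) and (436,229), and there are purple look-alikes in front of the shaker. I'll enlarge these areas.

```bash
sed -i 's/^def ray/def Rm(f):\n    from scipy.spatial.transform import Rotation as R\n    return R.from_euler("xyz",f["rotation"]).as_matrix()\ndef ray/; s/np.array(f\[.rotation.\])/Rm(f)/g' h.py
python3 - <<'E'
from h import *
t=load('top0')['img'];s=load('scene0')['img']
a=cv2.resize(t[160:260,150:270],None,fx=4,fy=4,interpolation=2)  # 480x400
b=cv2.resize(t[200:250,350:470],None,fx=2.67,fy=2.67,interpolation=2)[:,:320]
c=cv2.resize(s[235:345,210:310],None,fx=4,fy=4,interpolation=2) #400x440
o=np.zeros((600,800,3),np.uint8)
o[:400,:480]=a; o[400:400+b.shape[0],:320]=b
c=cv2.resize(s[235:345,215:320],None,fx=3,fy=3,interpolation=2); o[:330,480:795]=c
d=cv2.resize(s[150:190,370:430],None,fx=4,fy=4,interpolation=2);o[400:560,480:720]=d
cv2.imwrite('pics/c1.png',o[:,:,::-1])
f=load('top0')
for n,u,v,z in [('tin1',377,231,.038),('tin2',436,229,.038),('pin',207,205,.13),('wristeye',0,0,0)]: print(n,onz(f,u,v,z))
E
```

```text
tin1 [ 0.4494642  -0.20950544  0.038     ]
tin2 [ 0.4556685  -0.39668385  0.038     ]
pin [0.52269251 0.29953201 0.13      ]
wristeye [1.2221831  1.03843216 0.        ]
```

View pics/c1.png

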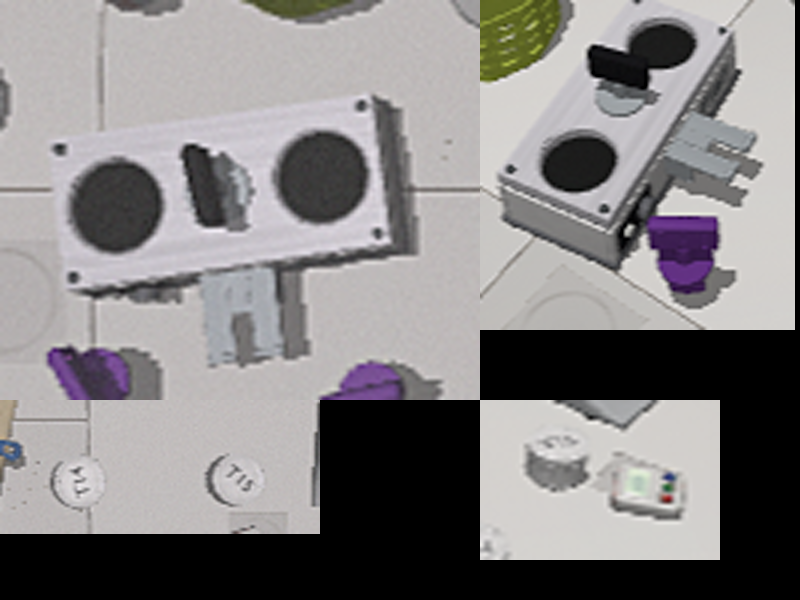

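```bash
python3 - <<'E'
from h import *
np.set_printoptions(precision=4,suppress=True)
t=load('top0');s=load('scene0')
T=lambda x,y:(150+x/4-.4,160+y/4-.4)
S=lambda x,y:(215+(x-480)/3-.3,235+y/3-.3)
def sh(n,a,b): 
    p=tri((t,*a),(s,*b)); print(n,p,proj(t,p)-a,proj(s,p)-b); return p
a=sh('A',T(116,206),S(578,162)); b=sh('B',T(322,177),S(662,45))
d=a-b; print(np.linalg.norm(d),'yaw',np.arctan2(-d[0],d[1]),'mid',(a+b)/2)
a=onz(t,*T(116,206),.075);b=onz(t,*T(322,177),.075);d=a-b;print('top z75',a,b,np.linalg.norm(d),np.arctan2(-d[0],d[1]))
a=onz(s,*S(578,162),.075);b=onz(s,*S(662,45),.075);d=a-b;print('scn z75',a,b,np.linalg.norm(d))
print('wing',onz(t,*T(190,148),.136),onz(t,*T(212,226),.136))
print('tins',onz(t,350+77/2.67,200+81/2.67,.038),onz(t,350+240/2.67,200+78/2.67,.038))
print('analyser',onz(t,316,215,.1),'lid',onz(t,333,140,.2))
E
```

```text
A [0.5093 0.4004 0.0692] [0.0123 0.0198] [-0.0253 -0.0047]
B [0.5314 0.2453 0.0679] [0.0712 0.1253] [-0.1439 -0.0254]
0.1566283159206614 yaw 0.14160603869728064 mid [0.5204 0.3228 0.0685]
top z75 [0.509  0.3985 0.075 ] [0.5312 0.2441 0.075 ] 0.15594617416101073 0.14283548065762966
scn z75 [0.5061 0.4032 0.075 ] [0.5269 0.2499 0.075 ] 0.15473931022033272
wing [0.5464 0.3269 0.136 ] [0.4902 0.3097 0.136 ]
tins [ 0.4515 -0.2153  0.038 ] [ 0.455 -0.409  0.038]
analyser [ 0.4958 -0.0162  0.1   ] lid [ 0.6979 -0.0611  0.2   ]
```

Emit:
{"method": "move_arm", "body": {"gripper": [1, 1, 1, 1, 1, 1, 1, 1], "linear": [[3.2, -2.3, -0.5], [3.2, -2.3, -0.5], [3.2, -2.3, -0.5], [3.2, -2.3, -0.5], [3.2, -2.3, -0.5], [3.2, -2.3, -0.5], [3.2, -2.3, 0], [3.2, -2.3, 0]], "twist": [0, 0, 0, 0, 0, 0, 0, 0]}}

```text
clock: 0.95
position: [0.3479, -0.3722, 0.2614]
tool_rot: [3.141, -0.0, 0.223]
force: [0.4, -1.2, 0.1]
grip_width: 0.0855
finger_force: 0.0
```

```bash
python3 - <<'E'
from h import *
np.set_printoptions(precision=4,suppress=True)
o=monitor.observe();print(o['qpos'],o['position'],o['clock'])
f=grab('wrist','w1');print(f['eye'],f['rotation'],proj(f,[.4515,-.2153,.038]),proj(f,[.455,-.409,.038]),proj(load('wrist0'),[.455,-.409,.038]))
E
```

```text
[ 0.8131  0.3061 -0.1387  1.8594  0.0503  0.9792 -0.6954] [ 0.3479 -0.3722  0.2614] 0.95
[ 0.4286 -0.3541  0.4049] [-0.3249  0.0007 -1.3491] [192.177   27.4685] [380.493   69.5021] [ 143.8233 -324.6604]
```

```bash
python3 - <<'E'
import numpy as np
from scipy.interpolate import interp1d
w=np.array([[.348,-.372],[.44,-.05],[.46,.15],[.50,.315]])
s=np.r_[0,np.cumsum(np.linalg.norm(np.diff(w,axis=0),axis=1))]
p=interp1d(s,w,axis=0)(np.linspace(0,s[-1],23)); y=.223
o=[]
for d in np.diff(p,axis=0):
    ym=y; c,q=np.cos(ym),np.sin(ym); o.append([round(100*(c*d[0]+q*d[1]),1),round(100*(q*d[0]-c*d[1]),1),0]); y+=np.radians(8.4)
for i in (0,8,16): print(o[i:i+8])
print(y)
E
```

```text
[[np.float64(1.5), np.float64(-2.8), 0], [np.float64(1.9), np.float64(-2.6), 0], [np.float64(2.3), np.float64(-2.2), 0], [np.float64(2.6), np.float64(-1.9), 0], [np.float64(2.8), np.float64(-1.5), 0], [np.float64(3.0), np.float64(-1.1), 0], [np.float64(3.1), np.float64(-0.6), 0], [np.float64(3.2), np.float64(-0.1), 0]]
[[np.float64(3.2), np.float64(0.3), 0], [np.float64(3.1), np.float64(0.8), 0], [np.float64(3.1), np.float64(0.9), 0], [np.float64(3.0), np.float64(1.1), 0], [np.float64(2.8), np.float64(1.6), 0], [np.float64(2.5), np.float64(2.0), 0], [np.float64(2.2), np.float64(2.3), 0], [np.float64(1.9), np.float64(2.6), 0]]
[[np.float64(1.3), np.float64(2.9), 0], [np.float64(0.6), np.float64(3.2), 0], [np.float64(0.1), np.float64(3.2), 0], [np.float64(-0.3), np.float64(3.2), 0], [np.float64(-0.8), np.float64(3.1), 0], [np.float64(-1.2), np.float64(3.0), 0]]
3.4483684576855227
```

Emit:
{"method": "move_arm", "body": {"gripper": [1, 1, 1, 1, 1, 1, 1, 1], "linear": [[1.5, -2.8, 0], [1.9, -2.6, 0], [2.3, -2.2, 0], [2.6, -1.9, 0], [2.8, -1.5, 0], [3.0, -1.1, 0], [3.1, -0.6, 0], [3.2, -0.1, 0]], "twist": [-8.4, -8.4, -8.4, -8.4, -8.4, -8.4, -8.4, -8.4]}}

```text
clock: 1.8
position: [0.4165, -0.1267, 0.2613]
tool_rot: [3.142, 0.0, 1.402]
force: [1.0, -0.7, 0.0]
grip_width: 0.0852
finger_force: 0.0
```

Emit:
{"method": "move_arm", "body": {"gripper": [1, 1, 1, 1, 1, 1, 1, 1], "linear": [[3.2, 0.3, 0], [3.1, 0.8, 0], [3.1, 0.9, 0], [3.0, 1.1, 0], [2.8, 1.6, 0], [2.5, 2.0, 0], [2.2, 2.3, 0], [1.9, 2.6, 0]], "twist": [-8.4, -8.4, -8.4, -8.4, -8.4, -8.4, -8.4, -8.4]}}

```text
clock: 2.6
position: [0.4553, 0.1263, 0.2613]
tool_rot: [3.142, 0.0, 2.574]
force: [1.0, 0.3, -0.6]
grip_width: 0.0855
finger_force: 0.0
```

Emit:
{"method": "move_arm", "body": {"gripper": [1, 1, 1, 1, 1, 1], "linear": [[1.3, 2.9, 0], [0.6, 3.2, 0], [0.1, 3.2, 0], [-0.3, 3.2, 0], [-0.8, 3.1, 0], [-1.2, 3.0, 0]], "twist": [-8.4, -8.4, -8.4, -8.4, -8.4, -8.4]}}

```text
clock: 3.2
position: [0.4979, 0.3141, 0.261]
tool_rot: [-3.141, -0.0, -2.83]
force: [0.7, -0.0, -0.0]
grip_width: 0.0853
finger_force: 0.0
```

```bash
python3 - <<'E'
from h import *
np.set_printoptions(precision=4,suppress=True)
f=grab('wrist','w2');o=monitor.observe();print(o['qpos'],o['position'],o['tool_rot'],o['clock'],f['eye'],f['rotation'])
for p in ([.52,.322,.075],[.421,.308,.054],[.509,.399,.075],[.531,.244,.075]): print(proj(f,p))
cv2.imwrite('pics/w2b.png',cv2.resize(f['img'],(800,500),interpolation=2)[:,:,::-1])
E
```

```text
[-0.0248  0.598  -0.9762  1.6262  0.5214  1.1996  0.7817] [0.4975 0.3189 0.261 ] [ 3.1386  0.     -2.8164] 3.25 [0.4203 0.2889 0.4045] [-0.3247 -0.0007  1.8818]
[323.562  189.9753]
[340.4351  90.3165]
[396.3256 201.7994]
[248.05   177.5715]
```

View pics/w2b.png

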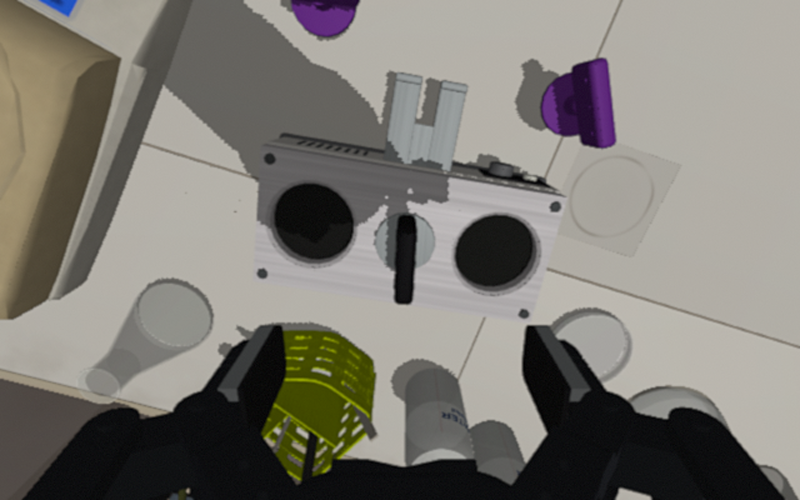

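Wrist view (enlarged 1.25x): the pockets are at (314,223) and (497,252), the notch gap is around (428,105), and the black wing's top runs from (406,228) to (403,302). The purple pins stand at about (325,10) and (590,100), clear of the corridor.

```bash
python3 - <<'E'
from h import *
np.set_printoptions(precision=4,suppress=True)
f=load('w2');t=load('top0');s=load('scene0')
W=lambda x,y:(x/1.25-.1,y/1.25-.1)
T=lambda x,y:(150+x/4-.4,160+y/4-.4)
S=lambda x,y:(215+(x-480)/3-.3,235+y/3-.3)
a=tri((f,*W(497,252)),(t,*T(116,206)),(s,*S(578,162)));b=tri((f,*W(314,223)),(t,*T(322,177)),(s,*S(662,45)))
print('3view',a,b,(a+b)/2)
a=onz(f,*W(497,252),.075);b=onz(f,*W(314,223),.075);d=a-b;print('w z75',a,b,(a+b)/2,np.linalg.norm(d),np.arctan2(-d[0],d[1]))
q=onz(f,*W(405.5,228),.136);r=onz(f,*W(403,302),.136);d=r-q;print('wing',q,r,np.linalg.norm(d),np.arctan2(d[1],d[0]),(q+r)/2)
# collar centre: circle visible around (404,240) at z=.081
print('collar',onz(f,*W(404.5,241),.081))
print('notch mid of gap', onz(f,*W(428,105),.054),'tips',onz(f,*W(405,76),.058),onz(f,*W(455,84),.058),'closed',onz(f,*W(424,127),.054))
print('wing far top tri',tri((f,*W(403,302)),(t,*T(190,148))),tri((f,*W(405.5,228)),(t,*T(212,226))))
print('purple',onz(f,*W(600,100),.1),onz(f,*W(325,10),.1))
E
```

```text
3view [0.5093 0.4008 0.07  ] [0.5319 0.2457 0.0682] [0.5206 0.3233 0.0691]
w z75 [0.5083 0.4001 0.075 ] [0.5308 0.2472 0.075 ] [0.5196 0.3236 0.075 ] 0.15452687802434803 0.14604056435589619
wing [0.4949 0.3144 0.136 ] [0.5479 0.3296 0.136 ] 0.055178875745230796 0.27999283089008487 [0.5214 0.322  0.136 ]
collar [0.521  0.3222 0.081 ]
notch mid of gap [0.4146 0.3078 0.054 ] tips [0.4    0.2837 0.058 ] [0.3936 0.3226 0.058 ] closed [0.4317 0.3102 0.054 ]
wing far top tri [0.5468 0.3281 0.1369] [0.492  0.3116 0.1386]
purple [0.3758 0.4177 0.1   ] [0.3805 0.2226 0.1   ]
```

Emit:
{"method": "move_arm", "body": {"gripper": [1, 1, 1, 1, 1, 1, 1, 1], "linear": [[-1.2, -0.2, 2], [-1.1, -0.1, 2.7], [0, 0, 2.7], [0, 0, 2.7], [0, 0, 2.7], [0, 0, 2.5], [0, 0, 0], [0, 0, 0]], "twist": [0, 0, 0, 0, 0, 0, 0, 0]}}

```text
clock: 4.05
position: [0.5204, 0.3174, 0.1088]
tool_rot: [3.141, -0.0, -2.835]
force: [-0.2, 0.3, 0.2]
grip_width: 0.0853
finger_force: 0.0
```

Emit:
{"method": "move_arm", "body": {"gripper": [1, 0.6, 0.3, 0, 0, 0, 0, 0], "linear": [[-0.2, 0.5, 0.5], [0, 0, 0], [0, 0, 0], [0, 0, 0], [0, 0, 0], [0, 0, 0], [0, 0, 0], [0, 0, 0]], "twist": [0.9, 0, 0, 0, 0, 0, 0, 0], "squeeze": 50}}

```text
clock: 4.85
position: [0.5209, 0.3227, 0.1035]
tool_rot: [3.142, 0.0, -2.851]
force: [-0.4, -0.8, 5.4]
grip_width: 0.0133
finger_force: 49.3
```

Emit:
{"method": "move_arm", "body": {"gripper": [0, 0, 0, 0, 0, 0, 0, 0], "linear": [[0, 0, -0.3], [0, 0, 0], [0, 0, 0], [0, 0, 0], [0, 0, 0], [0, 0, -0.3], [0, 0, -0.2], [0, 0, 0]], "twist": [0, 7.5, 7.5, 7, 0, 0, 0, 0], "squeeze": 60}}

```text
clock: 5.65
position: [0.5204, 0.3221, 0.1099]
tool_rot: [-3.141, -0.002, 3.051]
force: [3.5, 4.0, -25.6]
grip_width: 0.013
finger_force: 62.0
```

Emit:
{"method": "move_arm", "body": {"gripper": [0, 0, 0, 0, 0, 0], "linear": [[0, 0, 0.4], [0, 0, 0], [0, 0, 0], [0, 0, -0.2], [0, 0, -0.2], [0, 0, 0]], "twist": [0, 6, 6, 0, 0, 0]}}

```text
clock: 6.25
position: [0.5205, 0.3222, 0.11]
tool_rot: [-3.141, -0.001, 2.843]
force: [3.0, 3.7, -26.0]
grip_width: 0.0131
finger_force: 61.9
```

Emit:
{"method": "move_arm", "body": {"gripper": [0, 0, 0, 0, 0, 0], "linear": [[0, 0, 0.4], [0, 0, 0], [0, 0, 0], [0, 0, -0.2], [0, 0, -0.2], [0, 0, 0]], "twist": [0, 6, 6, 0, 0, 0]}}

```text
clock: 6.85
position: [0.5205, 0.3224, 0.1106]
tool_rot: [-3.141, -0.001, 2.634]
force: [1.4, 3.9, -21.0]
grip_width: 0.0135
finger_force: 62.7
```

Emit:
{"method": "move_arm", "body": {"gripper": [0, 0, 0, 0, 0, 0], "linear": [[0, 0, 0.4], [0, 0, 0], [0, 0, 0], [0, 0, -0.2], [0, 0, -0.2], [0, 0, 0]], "twist": [0, 6, 6, 0, 0, 0]}}

```text
clock: 7.45
position: [0.521, 0.3228, 0.1118]
tool_rot: [3.141, 0.0, 2.423]
force: [0.3, 0.4, -1.5]
grip_width: 0.0132
finger_force: 65.6
```

Emit:
{"method": "move_arm", "body": {"gripper": [0, 0, 0, 0, 0, 0], "linear": [[0, 0, 0.4], [0, 0, 0], [0, 0, 0], [0, 0, -0.2], [0, 0, -0.2], [0, 0, 0]], "twist": [0, 6, 6, 0, 0, 0]}}

```text
clock: 8.05
position: [0.5209, 0.3227, 0.1116]
tool_rot: [3.141, -0.0, 2.214]
force: [-0.6, -0.0, -1.7]
grip_width: 0.013
finger_force: 65.6
```

Emit:
{"method": "move_arm", "body": {"gripper": [0, 0, 0, 0, 0, 0, 0, 0], "linear": [[0, 0, 0.4], [0, 0, 0], [0, 0, -0.5], [0, 0, -1], [0, 0, -1.5], [0, 0, -2], [0, 0, -2], [0, 0, 0]], "twist": [0, -6, 0, 0, 0, 0, 0, 0]}}

```text
clock: 8.85
position: [0.5219, 0.3236, 0.1811]
tool_rot: [3.137, 0.001, 2.314]
force: [0.5, -0.3, -1.9]
grip_width: 0.0129
finger_force: 65.7
```

```bash
python3 - <<'E'
from h import *
f=grab('wrist','w3');g=grab('top','top3')
n=[.422,.3085,.054]
out=[]
for s in ('w2','w3','top3'):
    F=load(s);u=proj(F,n);x,y=int(u[0])-22,int(u[1])-25;print(s,u,x,y)
    y=max(y,0);out.append(cv2.resize(F['img'][y:y+50,x:x+44],(264*1,300),interpolation=2));print(x,y)
cv2.imwrite('pics/c2.png',cv2.resize(np.hstack(out),None,fx=1,fy=1)[:,:,::-1])
E
```

```text
w2 [340.58535962  91.46686074] 318 66
318 66
w3 [216.01978858 117.27290897] 194 92
194 92
top3 [209.60792493 239.96714897] 187 214
187 214
```

View pics/c2.png

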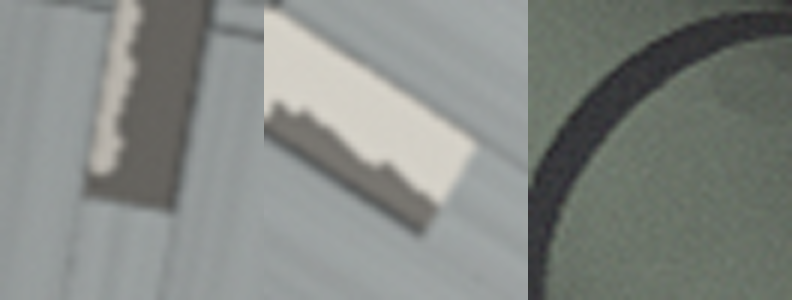

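Bracket crops, 6x. In w2 the notch's closed-end corners are at (84,195) and (175,212). In w3 they are at (474,148) and (424,236). In the top view the arm hides it.

```bash
python3 - <<'E'
from h import *
np.set_printoptions(precision=4,suppress=True)
xs=np.array([.9897,.143,0])
def go(F,x0,y0,ox,pts):
    P=[onz(F,x0+(x-ox)/6-.42,y0+y/6-.42,.054) for x,y in pts]
    L,L2,R,R2=P
    m=(L+R)/2; print('corners',L,R,'w',np.linalg.norm(L-R),'mid',m,'notchpt',m-.007*xs)
    for a,b in ((L2,L),(R2,R)): d=b-a;print(' edge yaw',np.arctan2(d[1],d[0]))
go(load('w2'),318,66,0,[(84,195),(105,50),(175,212),(208,20)])
go(load('w3'),194,92,264,[(474,148),(285,10),(424,236),(264,133)])
w2,w3=load('w2'),load('w3')
print(tri((w2,318+175/6-.42,66+212/6-.42),(w3,194+160/6-.42,92+236/6-.42)), tri((w2,318+84/6-.42,66+195/6-.42),(w3,194+210/6-.42,92+148/6-.42)))
print(w3['eye'],monitor.observe()['position'],monitor.observe()['tool_rot'])
E
```

```text
corners [0.4309 0.3019 0.054 ] [0.4288 0.3174 0.054 ] w 0.015679710967500652 mid [0.4298 0.3096 0.054 ] notchpt [0.4229 0.3086 0.054 ]
 edge yaw 0.16957521336180234
 edge yaw 0.15672426676574316
corners [0.4289 0.3159 0.054 ] [0.431  0.3021 0.054 ] w 0.013889160657876662 mid [0.4299 0.309  0.054 ] notchpt [0.423 0.308 0.054]
 edge yaw 0.08986898655605542
 edge yaw 0.1436654895074805
[0.4316 0.3133 0.0863] [0.4281 0.3053 0.0208]
[0.4663 0.3837 0.3245] [0.521  0.3227 0.1781] [3.1403 0.0005 2.3145]
```

Emit:
{"method": "move_arm", "body": {"gripper": [0, 0, 0, 0, 0, 0, 0, 0], "linear": [[1.14, -1.67, 0], [1.33, -1.52, 0], [1.51, -1.35, 0], [1.66, -1.15, 0], [1.78, -0.95, 0], [1.89, -0.72, 0], [1.96, -0.49, 0], [2.0, -0.25, 0]], "twist": [-6.95, -6.95, -6.95, -6.95, -6.95, -6.95, -6.95, -6.95]}}

```text
clock: 9.75
position: [0.3598, 0.2986, 0.1768]
tool_rot: [-3.141, -0.001, -2.993]
force: [0.4, 0.3, -1.5]
grip_width: 0.013
finger_force: 65.7
```

Emit:
{"method": "move_arm", "body": {"gripper": [0, 0, 0, 0, 0, 0], "linear": [[0, 0, 1.5], [0, 0, 2], [0, 0, 2], [0, 0, 2], [0, 0, 0], [0, 0, 0]], "twist": [0, 0, 0, 0, 0, 0]}}

```text
clock: 10.35
position: [0.3607, 0.2992, 0.1022]
tool_rot: [-3.141, -0.001, -2.998]
force: [1.1, 0.4, -0.7]
grip_width: 0.0132
finger_force: 65.5
```

```bash
python3 - <<'E'
from h import *
np.set_printoptions(precision=4,suppress=True)
f=grab('wrist','w4');o=monitor.observe();print(o['position'],o['tool_rot'],o['qpos'],f['eye'])
u=proj(f,[.4229,.3084,.054]);p=proj(f,[*o['position'][:2],.0745]);print(u,p)
cv2.imwrite('pics/c4.png',cv2.resize(f['img'][100:350,220:420],None,fx=2.4,fy=2.4,interpolation=2)[:,:,::-1])
E
```

```text
[0.361  0.2994 0.1027] [ 3.1413 -0.     -2.998 ] [-0.1913  0.6063 -0.8328  2.0795  0.6708  0.7448  0.2601] [0.2801 0.2874 0.2457]
[323.3564 305.9559] [323.2771 235.9792]
```

View pics/c4.png

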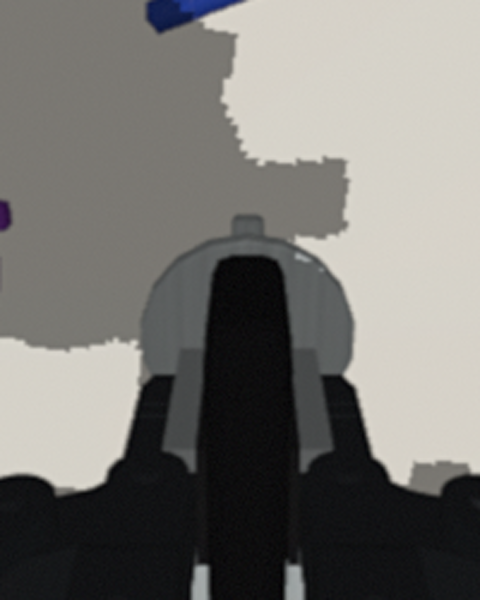

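Emit:
{"method": "move_arm", "body": {"gripper": [0, 0, 0, 0, 0, 0], "linear": [[-1.2, 0, 0], [-1.3, 0, 0], [-1.3, 0, 0], [-1.3, 0, 0], [-1.2, 0, 0], [0, 0, 0]], "twist": [0, 0, 0, 0, 0, 0]}}

```text
clock: 11.0
position: [0.4244, 0.3082, 0.102]
tool_rot: [3.141, -0.001, -2.999]
force: [0.1, 0.4, -1.1]
grip_width: 0.0129
finger_force: 65.7
```

Emit:
{"method": "move_arm", "body": {"gripper": [0, 0, 0, 0, 0], "linear": [[0, 0, 0.6], [0, 0, 0.4], [0, 0, 0.2], [0, 0, 0], [0, 0, 0]], "twist": [0, 0, 0, 0, 0]}}

```text
clock: 11.5
position: [0.4228, 0.3081, 0.0908]
tool_rot: [-3.141, 0.0, -2.997]
force: [-4.4, -3.8, 17.3]
grip_width: 0.0134
finger_force: 68.5
```

Emit:
{"method": "move_arm", "body": {"gripper": [0, 0.5, 0.8, 1, 1, 1, 1, 1], "linear": [[0, 0, -0.1], [0, 0, 0], [0, 0, 0], [0, 0, 0], [0, 0, 0], [0, 0, -2], [0, 0, -3], [0, 0, -3]], "twist": [0, 0, 0, 0, 0, 0, 0, 0]}}

```text
clock: 12.3
position: [0.4229, 0.3081, 0.172]
tool_rot: [-3.142, -0.001, -2.997]
force: [-0.3, -0.8, 0.1]
grip_width: 0.0853
finger_force: 0.0
```

```bash
python3 - <<'E'
from h import *
np.set_printoptions(precision=4,suppress=True)
o=monitor.observe();print(o['position'],o['tool_rot'],o['qpos'])
f=grab('wrist','w5');s=grab('scene','s5')
u=proj(s,[.423,.308,.09]);print(u)
x,y=int(u[0])-50,int(u[1])-75
a=cv2.resize(f['img'],(640,400));b=cv2.resize(s['img'][y:y+150,x:x+60],(160,400),interpolation=2)
c=cv2.resize(f['img'][0:300,170:470],(420,420));d=cv2.resize(s['img'][y:y+120,x:x+105],(368,420),interpolation=2)
cv2.imwrite('pics/c5.png',np.hstack([c,d])[:,:,::-1]);print(x,y)
E
```

```text
[0.4229 0.3081 0.172 ] [-3.1415 -0.0011 -2.997 ] [-0.0932  0.5796 -0.8985  1.8928  0.5574  0.9423  0.4603]
[292.5216 275.224 ]
242 200
```

View pics/c5.png

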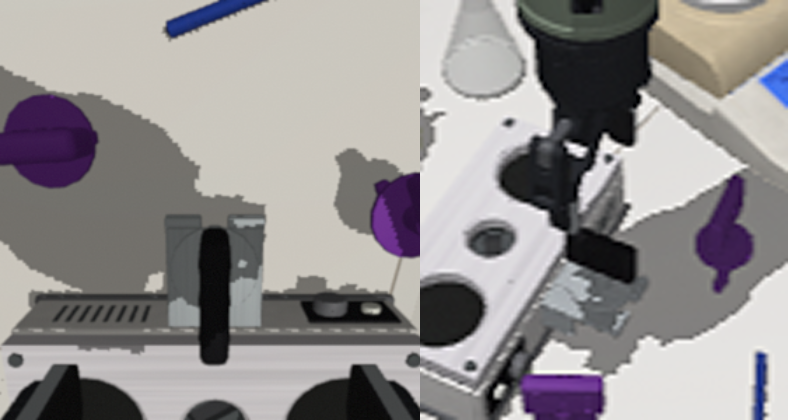

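Emit:
{"method": "move_arm", "body": {"gripper": [1, 1, 1, 1, 1, 1, 1, 1], "linear": [[0, 0, -3], [0.3, -2, -3], [0.4, -4.1, -3], [0.4, -4.1, 0], [0.4, -4.1, 0], [0.4, -4.1, 0], [0.4, -4.1, 0], [0.4, -4.1, 0]], "twist": [0, 0, 0, 0, 0, 0, 0, 0]}}

```text
clock: 13.2
position: [0.4345, 0.0399, 0.2604]
tool_rot: [-3.141, -0.0, -2.998]
force: [1.6, 0.5, 0.4]
grip_width: 0.0856
finger_force: 0.0
```

Emit:
{"method": "move_arm", "body": {"gripper": [1, 1, 1, 1, 1, 1, 1, 1], "linear": [[0.4, -4.1, 0], [0.4, -4.1, 0], [0.4, -4.1, 0], [0.4, -4.1, 0], [0.4, -4.1, 0], [0.3, -3.2, 0], [0, 0, 0], [0, 0, 0]], "twist": [0, 0, 0, 0, 0, 0, 0, 0]}}

```text
clock: 14.0
position: [0.4458, -0.1962, 0.2602]
tool_rot: [3.141, -0.0, -2.999]
force: [-0.6, 0.9, -0.1]
grip_width: 0.0853
finger_force: 0.0
```

```bash
python3 - <<'E'
from h import *
np.set_printoptions(precision=4,suppress=True)
f=grab('wrist','w6');o=monitor.observe();print(o['position'],o['tool_rot'],o['qpos'],o['clock'])
a=load('w1')['img'];b=f['img']
print(proj(f,[.4515,-.2153,.038]),proj(f,[.455,-.409,.038]),proj(load('w1'),[.4515,-.2153,.038]),proj(load('w1'),[.455,-.409,.038]))
g=cv2.resize(b,(800,500))
h=np.hstack([cv2.resize(a[0:50,130:290],(400,125)),cv2.resize(a[30:112,300:460],(390,200))[:125]*0]) 
c=np.zeros((600,800,3),np.uint8);c[:350,:560]=cv2.resize(b[:,:],(560,350))
c[350:,:400]=cv2.resize(a[0:100,130:290],(400,250));c[350:,400:]=cv2.resize(a[20:120,300:460],(400,250))
cv2.imwrite('pics/c6.png',c[:,:,::-1])
E
```

```text
[ 0.4459 -0.1954  0.2604] [ 3.141  -0.0002 -2.9971] [ 1.0113  0.3852 -0.9205  1.8856  0.3528  1.0437  1.6599] 14.05
[305.0254 162.8999] [129.9151 141.6388] [192.177   27.4685] [380.493   69.5021]
```

View pics/c6.png

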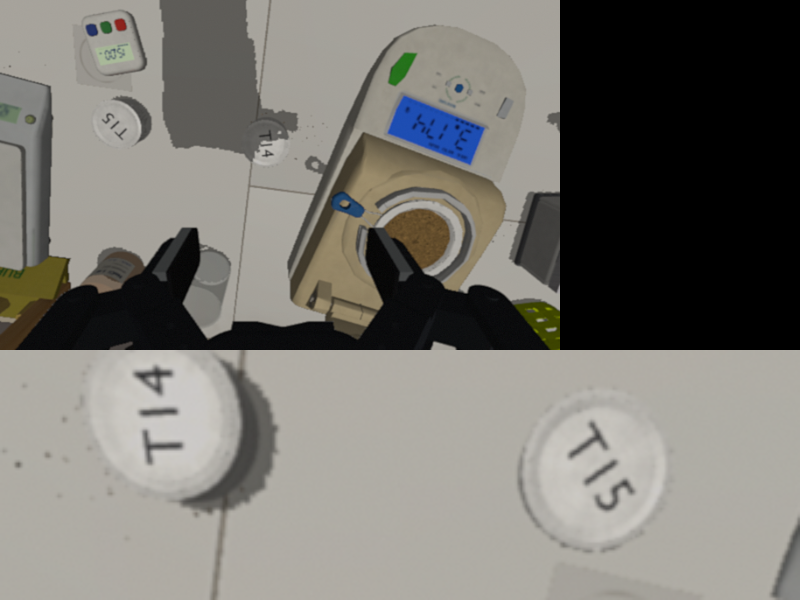

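T14 shows at about (305,161) in w6 and (196,26) in w1, T15 at (137,141) and (377,68). I'll triangulate both, with a circle fit to the lid edges as a check.

```bash
python3 - <<'E'
from h import *
np.set_printoptions(precision=4,suppress=True)
w1,w6,t=load('w1'),load('w6'),load('top0')
for n,a,b,c in (('T14',(196,26),(305.1,161.1),(350+77/2.67,200+81/2.67)),('T15',(377.4,67.6),(137.1,140.6),(350+240/2.67,200+78/2.67))):
    print(n,tri((w1,*a),(w6,*b)),tri((w1,*a),(w6,*b),(t,*c)),onz(w1,*a,.038),onz(w6,*b,.038),onz(t,*c,.038))
E
```

```text
T14 [ 0.4533 -0.2152  0.0266] [ 0.4524 -0.2162  0.0302] [ 0.4537 -0.2189  0.038 ] [ 0.4494 -0.2155  0.038 ] [ 0.4515 -0.2153  0.038 ]
T15 [ 0.4563 -0.4074  0.0257] [ 0.4558 -0.4085  0.0284] [ 0.4561 -0.4054  0.038 ] [ 0.4527 -0.4011  0.038 ] [ 0.455 -0.409  0.038]
```

```bash
python3 - <<'E'
from h import *
np.set_printoptions(precision=3,suppress=True)
w=load('w6');c=np.array([.4515,-.2165])
for u in ((290,268),(308,210),(330,205),(322,160),(338,120),(365,70)):
    for z in (.03,.07,.11):
        p=onz(w,u[0]/.875,u[1]/.875,z);print(u,z,p[:2]-c,np.linalg.norm(p[:2]-c))
E
```

```text
(290, 268) 0.03 [0.191 0.06 ] 0.20051819758508266
(290, 268) 0.07 [0.161 0.055] 0.17054707913226938
(290, 268) 0.11 [0.132 0.049] 0.14068707541039058
(308, 210) 0.03 [0.091 0.071] 0.11528585684982057
(308, 210) 0.07 [0.072 0.064] 0.0964320366771943
(308, 210) 0.11 [0.053 0.058] 0.07820938668335563
(330, 205) 0.03 [0.079 0.1  ] 0.1276555447095117
(330, 205) 0.07 [0.061 0.091] 0.10927970390248289
(330, 205) 0.11 [0.043 0.081] 0.09169048562387402
(322, 160) 0.03 [0.015 0.077] 0.07856710006932965
(322, 160) 0.07 [0.004 0.07 ] 0.06987016148512355
(322, 160) 0.11 [-0.007  0.062] 0.0627321705198819
(338, 120) 0.03 [-0.04   0.088] 0.09633815648347206
(338, 120) 0.07 [-0.045  0.079] 0.09106212224006566
(338, 120) 0.11 [-0.05   0.071] 0.08657823532347396
(365, 70) 0.03 [-0.104  0.108] 0.14997191472412844
(365, 70) 0.07 [-0.102  0.097] 0.1411244036622537
(365, 70) 0.11 [-0.1    0.087] 0.13256781293551956
```

Emit:
{"method": "move_arm", "body": {"gripper": [0.88, 0.88, 0.88, 0.88, 0.88, 0.88, 0.88, 0.88], "linear": [[-0.1, -1.1, 2.4], [-0.1, -1.1, 4], [0, 0, 4], [0, 0, 4], [0, 0, 4], [0, 0, 2], [0, 0, 0], [0, 0, 0]], "twist": [0, 0, 0, 0, 0, 0, 0, 0]}}

```text
clock: 14.85
position: [0.4517, -0.2166, 0.0575]
tool_rot: [3.141, 0.0, -2.996]
force: [-0.4, -0.6, -0.2]
grip_width: 0.0752
finger_force: 0.0
```

Emit:
{"method": "move_arm", "body": {"gripper": [0.88, 0.88, 0.88, 0.88, 0.6, 0.5, 0.5, 0.5], "linear": [[0, 0, 1.5], [0, 0, 2], [0, 0, 1.4], [0, 0, 0], [0, 0, 0], [0, 0, 0], [0, 0, 0], [0, 0, 0]], "twist": [0, 0, 0, 0, 0, 0, 0, 0], "squeeze": 30}}

```text
clock: 15.65
position: [0.4516, -0.2177, 0.0085]
tool_rot: [-3.141, 0.001, -2.997]
force: [-2.0, 0.7, 8.9]
grip_width: 0.0603
finger_force: 33.1
```

Emit:
{"method": "move_arm", "body": {"gripper": [0.5, 0.5, 0.5, 0.5, 0.5, 0.5, 0.5, 0.5], "linear": [[0, 0, -1], [0, 0, -3], [0, 0, -4], [0, 0, -4], [0, 0, -4], [0, 0, -4], [-0.9, 3.8, 0], [-0.9, 3.8, 0]], "twist": [0, 0, 0, 0, 0, 0, 0, 0]}}

```text
clock: 16.45
position: [0.4581, -0.1397, 0.2095]
tool_rot: [-3.14, 0.002, -3.0]
force: [1.4, 0.8, -2.3]
grip_width: 0.0602
finger_force: 33.2
```

Emit:
{"method": "move_arm", "body": {"gripper": [0.5, 0.5, 0.5, 0.5, 0.5, 0.5, 0.5, 0.5], "linear": [[-0.9, 3.8, 0], [-0.9, 3.8, 0], [-0.9, 3.8, 0], [-0.9, 3.8, 0], [-0.9, 3.8, 0], [-0.9, 3.8, 0], [-0.9, 3.8, 0], [-0.9, 3.8, 0]], "twist": [0, 0, 0, 0, 0, 0, 0, 0]}}

```text
clock: 17.25
position: [0.4853, 0.173, 0.2086]
tool_rot: [-3.141, 0.0, -2.997]
force: [1.4, -0.9, -1.6]
grip_width: 0.0604
finger_force: 33.2
```

Emit:
{"method": "move_arm", "body": {"gripper": [0.5, 0.5, 0.5, 0.5, 0.5, 0.5, 0.5], "linear": [[-0.9, 3.7, 0], [-0.9, 3.7, 0], [-0.9, 3.7, 0], [-0.9, 3.7, 0], [-0.9, 3.7, 0], [0, 0, 0], [0, 0, 0]], "twist": [0, 0, 0, 0, 0, 0, 0]}}

```text
clock: 17.95
position: [0.5029, 0.3617, 0.2082]
tool_rot: [3.141, -0.001, -2.996]
force: [0.3, -0.9, -1.2]
grip_width: 0.0606
finger_force: 33.2
```

```bash
python3 - <<'E'
from h import *
np.set_printoptions(precision=4,suppress=True)
f=grab('wrist','w7');o=monitor.observe();print(o['position'],o['tool_rot'],o['qpos'],o['clock'])
for p in ([.5085,.4005,.075],[.531,.2465,.075],[*o['position'][:2],o['position'][2]+.029]): print(proj(f,p))
cv2.imwrite('pics/c7.png',cv2.resize(f['img'],(800,500),interpolation=2)[:,:,::-1])
E
```

```text
[0.5033 0.3606 0.2082] [-3.1414 -0.0002 -2.997 ] [-0.1726  0.6637 -0.8476  1.6095  0.5394  1.1179  0.5578] 18.0
[365.5173 194.961 ]
[188.2738 195.0357]
[320.375  296.6311]
```

View pics/c7.png

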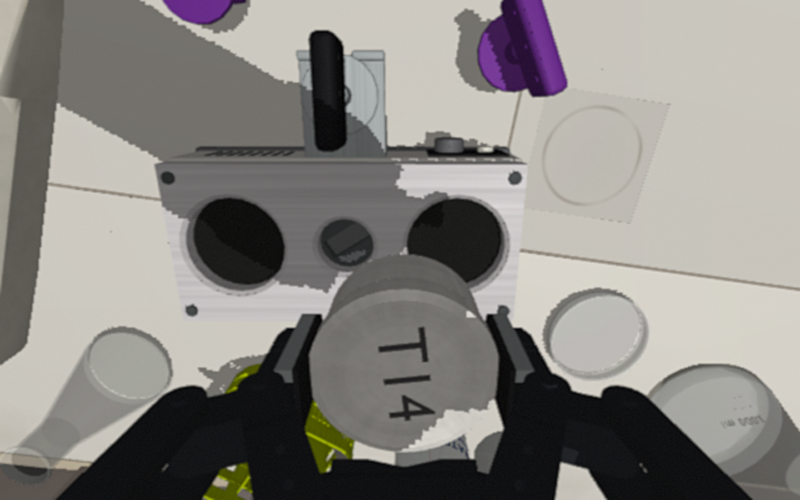

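```bash
python3 - <<'E'
from h import *
np.set_printoptions(precision=4,suppress=True)
f=load('w7');p=np.array([.5033,.3606,.2082])
tx=np.array([-.9896,-.144]);ty=np.array([-.144,.9896])
th=np.linspace(0,6.283,200)
for dx in (0,.003,.006):
  for dz in (.0295,.0265):
    c=p[:2]+dx*tx
    P=np.array([proj(f,[c[0]+.031*np.cos(a),c[1]+.031*np.sin(a),p[2]+dz]) for a in th])*1.25
    print(dx,dz,'L',P[:,0].min(),'R',P[:,0].max(),'T',P[:,1].min(),'B',P[:,1].max())
a=onz(f,457/1.25-.1,242/1.25-.1,.075);b=onz(f,237.5/1.25-.1,242.5/1.25-.1,.075);print(a,b,(a+b)/2,np.linalg.norm(a-b))
E
```

```text
0 0.0295 L 304.141134486724 R 496.5990711873309 T 283.6234415242334 B 447.6650242088602
0 0.0265 L 306.20610823824484 R 494.64388477578717 T 279.61727558649267 B 441.02181217491994
0.003 0.0295 L 303.4280675969292 R 497.2766198602118 T 274.3518147905015 B 440.7702576738327
0.003 0.0265 L 305.52266290180194 R 495.2933647914001 T 270.52427191930155 B 434.2178784131413
0.006 0.0295 L 302.70461583667463 R 497.9640258699794 T 264.9352770440711 B 433.7827127940969
0.006 0.0265 L 304.8294750734347 R 495.95209370353183 T 261.29237693797626 B 427.32418460132527
[0.5072 0.4002 0.075 ] [0.5297 0.2479 0.075 ] [0.5185 0.3241 0.075 ] 0.15400393544051114
```

Emit:
{"method": "move_arm", "body": {"gripper": [0.5, 0.5, 0.5, 0.5, 0.5, 0.5, 0.5, 0.5], "linear": [[-0.4, 1.9, 1], [-0.4, 1.9, 2], [0, 0, 3], [0, 0, 3], [0, 0, 2], [0, 0, 0.8], [0, 0, 0], [0, 0, 0]], "twist": [0, 0, 0, 0, 0, 0, 0, 0]}}

```text
clock: 18.8
position: [0.5066, 0.3997, 0.091]
tool_rot: [3.141, 0.001, -2.998]
force: [-0.4, 0.1, -1.0]
grip_width: 0.0602
finger_force: 33.2
```

Emit:
{"method": "move_arm", "body": {"gripper": [0.5, 0.5, 0.5, 0.5, 0.5], "linear": [[0.1, 0, 0.5], [0, 0, 0.5], [0, 0, 0.5], [0, 0, 0.4], [0, 0, 0]], "twist": [0, 0, 0, 0, 0]}}

```text
clock: 19.3
position: [0.5049, 0.3996, 0.0703]
tool_rot: [-3.141, -0.0, -2.997]
force: [-0.5, 1.3, -0.1]
grip_width: 0.0606
finger_force: 33.2
```

Emit:
{"method": "move_arm", "body": {"gripper": [0.5, 0.7, 0.9, 0.95, 0.95, 0.95, 0.95, 0.95], "linear": [[0, 0, 0.1], [0, 0, 0], [0, 0, 0], [0, 0, 0], [0, 0, -1.5], [0, 0, -3], [0, 0, -4], [0, 0, -4]], "twist": [0, 0, 0, 0, 0, 0, 0, 0]}}

```text
clock: 20.1
position: [0.5047, 0.3996, 0.1971]
tool_rot: [3.141, -0.0, -2.997]
force: [1.2, 0.4, -0.2]
grip_width: 0.0809
finger_force: 0.0
```

```bash
python3 - <<'E'
from h import *
np.set_printoptions(precision=4,suppress=True)
f=grab('wrist','w8');o=monitor.observe();print(o['position'],o['grip_width'],o['clock'])
cv2.imwrite('pics/c8.png',cv2.resize(f['img'][60:360,120:520],(800,600),interpolation=2)[:,:,::-1])
print(proj(f,[.508,.4003,.099]),proj(f,[.508,.4003,.075]),proj(f,[.530,.247,.075]))
E
```

```text
[0.506  0.4017 0.2039] 0.0809145218894385 20.15
[323.0523 199.8142] [322.9983 190.3292] [138.3115 190.1891]
```

View pics/c8.png

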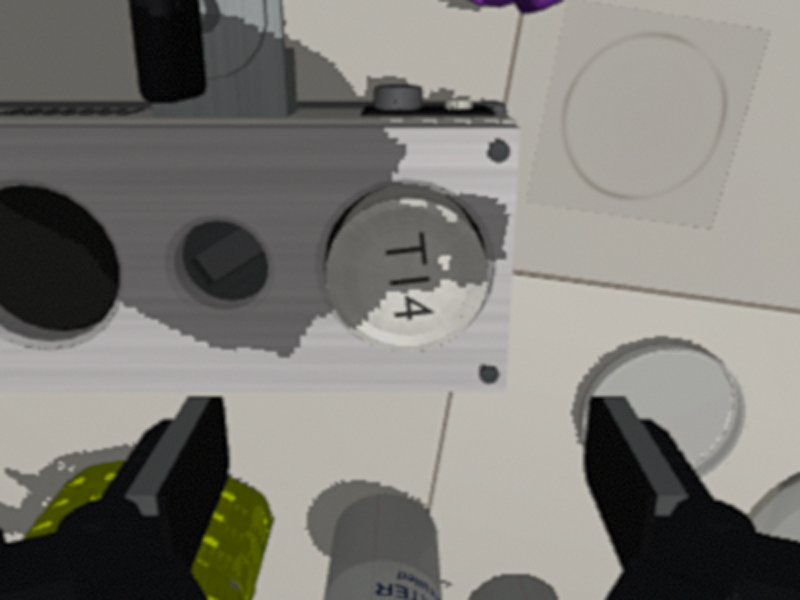

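Emit:
{"method": "move_arm", "body": {"gripper": [0.88, 0.88, 0.88, 0.88, 0.88, 0.88, 0.88, 0.88], "linear": [[0.8, -3.9, 0], [0.8, -3.9, 0], [0.8, -3.9, 0], [0.8, -3.9, 0], [0.8, -3.9, 0], [0.8, -3.9, 0], [0.8, -3.9, 0], [0.8, -3.9, 0]], "twist": [0, 0, 0, 0, 0, 0, 0, 0]}}

```text
clock: 20.95
position: [0.4863, 0.0802, 0.1957]
tool_rot: [-3.141, 0.001, -2.997]
force: [-0.0, -0.4, 0.9]
grip_width: 0.0753
finger_force: 0.0
```

Emit:
{"method": "move_arm", "body": {"gripper": [0.88, 0.88, 0.88, 0.88, 0.88, 0.88, 0.88, 0.88], "linear": [[0.8, -3.9, 0], [0.8, -3.9, 0], [0.8, -3.9, 0], [0.8, -3.9, 0], [0.8, -3.9, 0], [0.8, -3.9, 0], [0.8, -3.9, 0], [0.8, -3.9, 0]], "twist": [0, 0, 0, 0, 0, 0, 0, 0]}}

```text
clock: 21.75
position: [0.4678, -0.238, 0.1958]
tool_rot: [-3.141, 0.001, -2.997]
force: [0.1, -0.1, 1.0]
grip_width: 0.0755
finger_force: 0.0
```

Emit:
{"method": "move_arm", "body": {"gripper": [0.88, 0.88, 0.88, 0.88, 0.88, 0.88], "linear": [[0.9, -4, 0], [0.9, -4, 0], [0.9, -4, 0], [0.9, -4, 0], [0, 0, 0], [0, 0, 0]], "twist": [0, 0, 0, 0, 0, 0]}}

```text
clock: 22.35
position: [0.4552, -0.4002, 0.1953]
tool_rot: [3.141, 0.0, -2.999]
force: [0.3, -0.8, -0.3]
grip_width: 0.0753
finger_force: 0.0
```

```bash
python3 - <<'E'
from h import *
np.set_printoptions(precision=4,suppress=True)
f=grab('wrist','w9');o=monitor.observe();print(o['position'],o['tool_rot'],o['qpos'],o['clock'])
u=proj(f,[.4545,-.406,.038]);print('pred',u)
g=cv2.medianBlur(cv2.cvtColor(f['img'],cv2.COLOR_RGB2GRAY),3)
c=cv2.HoughCircles(g,cv2.HOUGH_GRADIENT,1.2,20,param1=80,param2=15,minRadius=28,maxRadius=45)
for x,y,r in c[0]:
    if np.hypot(x-u[0],y-u[1])<30: print(x,y,r,onz(f,x,y,.038))
E
```

```text
[ 0.4556 -0.3992  0.1954] [ 3.1415  0.0006 -2.997 ] [ 1.1585  0.6467 -0.8137  1.6602  0.5236  1.0657  1.9003] 22.4
pred [316.6868 173.7286]
315.0 175.8 34.24 [ 0.4567 -0.4073  0.038 ]
```

Emit:
{"method": "move_arm", "body": {"gripper": [0.88, 0.88, 0.88, 0.88, 0.88, 0.88, 0.88, 0.88], "linear": [[0, -0.7, 2], [0, 0, 3.5], [0, 0, 3.5], [0, 0, 3.5], [0, 0, 3], [0, 0, 1.5], [0, 0, 1], [0, 0, 0.6]], "twist": [0, 0, 0, 0, 0, 0, 0, 0]}}

```text
clock: 23.2
position: [0.4568, -0.4065, 0.0087]
tool_rot: [-3.141, 0.0, -2.997]
force: [0.0, -0.0, 0.2]
grip_width: 0.075
finger_force: 0.0
```

Emit:
{"method": "move_arm", "body": {"gripper": [0.88, 0.6, 0.5, 0.5, 0.5, 0.5], "linear": [[0, 0, 0], [0, 0, 0], [0, 0, 0], [0, 0, 0], [0, 0, 0], [0, 0, 0]], "twist": [0, 0, 0, 0, 0, 0]}}

```text
clock: 23.8
position: [0.4569, -0.4071, 0.0101]
tool_rot: [-3.14, 0.001, -2.998]
force: [-0.3, 1.9, 5.4]
grip_width: 0.0609
finger_force: 31.4
```

Emit:
{"method": "move_arm", "body": {"gripper": [0.5, 0.5, 0.5, 0.5, 0.5, 0.5, 0.5, 0.5], "linear": [[0, 0, -1], [0, 0, -3], [0, 0, -4], [0, 0, -4], [0, 0, -4], [0, 0, -4], [-0.9, 3.7, 0], [-0.9, 3.7, 0]], "twist": [0, 0, 0, 0, 0, 0, 0, 0]}}

```text
clock: 24.6
position: [0.4637, -0.3306, 0.2108]
tool_rot: [-3.139, 0.002, -2.999]
force: [1.7, 1.2, -1.5]
grip_width: 0.0605
finger_force: 33.0
```

Emit:
{"method": "move_arm", "body": {"gripper": [0.5, 0.5, 0.5, 0.5, 0.5, 0.5, 0.5, 0.5], "linear": [[-0.9, 3.7, 0], [-0.9, 3.7, 0], [-1, 3.7, 0], [-1, 3.7, 0], [-1, 3.8, 0], [-1, 3.8, 0], [-1, 3.8, 0], [-1, 3.8, 0]], "twist": [0, 0, 0, 0, 0, 0, 0, 0]}}

```text
clock: 25.4
position: [0.4976, -0.0213, 0.2099]
tool_rot: [-3.141, 0.001, -2.997]
force: [-0.1, -0.3, -0.9]
grip_width: 0.0604
finger_force: 33.0
```

Emit:
{"method": "move_arm", "body": {"gripper": [0.5, 0.5, 0.5, 0.5, 0.5, 0.5, 0.5, 0.5], "linear": [[-1, 3.8, 0], [-1, 3.8, 0], [-1, 3.8, 0], [-1, 3.8, 0], [-1, 3.7, 0], [-1, 3.7, 0], [0, 0, 0], [0, 0, 0]], "twist": [0, 0, 0, 0, 0, 0, 0, 0]}}

```text
clock: 26.2
position: [0.5242, 0.2103, 0.2095]
tool_rot: [3.142, 0.001, -2.995]
force: [-0.4, -0.6, -0.4]
grip_width: 0.0604
finger_force: 33.0
```

```bash
python3 - <<'E'
from h import *
np.set_printoptions(precision=4,suppress=True)
f=grab('wrist','w10');o=monitor.observe();print(o['position'],o['tool_rot'],o['clock'],o['grip_width'])
g=cv2.medianBlur(cv2.cvtColor(f['img'],cv2.COLOR_RGB2GRAY),3)
print('predB',proj(f,[.5305,.2465,.075]),'tinA',proj(f,[.508,.4003,.099]))
c=cv2.HoughCircles(g,cv2.HOUGH_GRADIENT,1.2,20,param1=80,param2=15,minRadius=28,maxRadius=50)
for x,y,r in c[0]: print(x,y,r,onz(f,x,y,.075))
E
```

```text
[0.5245 0.2092 0.2094] [-3.1411  0.0005 -2.997 ] 26.25 0.060351778285988214
predB [362.2951 194.59  ] tinA [556.492  203.8832]
545.4 205.8 49.24 [0.5173 0.4103 0.075 ]
600.60004 255.00002 47.920002 [0.5571 0.4793 0.075 ]
361.80002 197.40001 38.68 [0.5331 0.2465 0.075 ]
10.200001 168.6 47.920002 [ 0.551 -0.057  0.075]
618.60004 286.2 49.24 [0.587  0.5106 0.075 ]
564.60004 213.00002 46.6 [0.5214 0.4298 0.075 ]
34.2 172.20001 49.24 [ 0.5513 -0.0371  0.075 ]
550.2 82.200005 49.24 [0.4166 0.3767 0.075 ]
480.6 83.4 49.24 [0.4254 0.3224 0.075 ]
353.40002 173.40001 47.920002 [0.5126 0.2354 0.075 ]
547.80005 185.40001 49.24 [0.4987 0.4055 0.075 ]
348.6 277.80002 49.24 [0.6156 0.2489 0.075 ]
443.40002 85.8 46.6 [0.4315 0.2937 0.075 ]
51.000004 59.4 49.24 [ 0.4566 -0.0125  0.075 ]
491.40002 352.2 43.84 [0.6828 0.4126 0.075 ]
364.2 337.80002 38.440002 [0.6837 0.2769 0.075 ]
604.2 46.2 37.12 [0.3855 0.4083 0.075 ]
503.40002 168.6 49.24 [0.4898 0.3623 0.075 ]
90.600006 275.40002 47.920002 [0.6487 0.0032 0.075 ]
420.6 153.0 46.6 [0.4868 0.2886 0.075 ]
437.40002 173.40001 49.24 [0.5021 0.3072 0.075 
[... 2353 characters left out ...]
70.200005 42.64 [0.4623 0.0024 0.075 ]
432.6 193.8 37.239998 [0.5208 0.3077 0.075 ]
6.6000004 316.2 37.0 [ 0.709  -0.0839  0.075 ]
375.0 383.40002 43.96 [0.7424 0.2999 0.075 ]
270.6 129.0 35.8 [0.4852 0.161  0.075 ]
502.2 66.600006 40.84 [0.411  0.3354 0.075 ]
401.40002 291.0 31.48 [0.6228 0.3025 0.075 ]
52.2 331.80002 30.76 [ 0.7222 -0.0407  0.075 ]
3.0 101.4 29.92 [ 0.4944 -0.0543  0.075 ]
561.0 233.40001 29.44 [0.5411 0.4341 0.075 ]
396.6 216.6 34.6 [0.5466 0.281  0.075 ]
379.80002 298.2 31.96 [0.634  0.2832 0.075 ]
535.80005 66.600006 33.16 [0.4072 0.3614 0.075 ]
65.4 41.4 29.44 [ 0.4419 -0.0002  0.075 ]
390.6 49.800003 43.96 [0.4118 0.2466 0.075 ]
604.2 132.6 29.8 [0.448  0.4355 0.075 ]
```

Emit:
{"method": "move_arm", "body": {"gripper": [0.5, 0.5, 0.5, 0.5, 0.5, 0.5, 0.5, 0.5], "linear": [[-0.6, 1.8, 1], [-0.6, 1.8, 2], [0, 0, 3], [0, 0, 3], [0, 0, 2], [0, 0, 0.8], [0, 0, 0], [0, 0, 0]], "twist": [0, 0, 0, 0, 0, 0, 0, 0]}}

```text
clock: 27.05
position: [0.5319, 0.2466, 0.0919]
tool_rot: [3.141, 0.001, -2.998]
force: [0.1, -0.5, -1.5]
grip_width: 0.0607
finger_force: 33.1
```

Emit:
{"method": "move_arm", "body": {"gripper": [0.5, 0.5, 0.5, 0.5, 0.5], "linear": [[0, 0, 0.5], [0, 0, 0.5], [0, 0, 0.5], [0, 0, 0.4], [0, 0, 0]], "twist": [0, 0, 0, 0, 0]}}

```text
clock: 27.55
position: [0.5311, 0.2468, 0.0713]
tool_rot: [-3.141, -0.0, -2.997]
force: [-0.0, 0.2, -1.2]
grip_width: 0.0607
finger_force: 33.1
```

Emit:
{"method": "move_arm", "body": {"gripper": [0.5, 0.7, 0.9, 0.95, 0.95, 0.95, 0.95, 0.95], "linear": [[0, 0, 0.1], [0, 0, 0], [0, 0, 0], [0, 0, 0], [0, 0, -1.5], [0, 0, -3], [0, 0, -4], [0, 0, -4]], "twist": [0, 0, 0, 0, 0, 0, 0, 0]}}

```text
clock: 28.35
position: [0.5308, 0.2469, 0.1981]
tool_rot: [3.141, -0.0, -2.997]
force: [0.4, 1.3, 0.1]
grip_width: 0.0812
finger_force: 0.0
```

Emit:
{"method": "move_arm", "body": {"gripper": [0.95, 0.95, 0.95, 0.95, 0.95, 0.95, 0.95, 0.95], "linear": [[0, 1.5, -2], [0, 3, -2], [0, 3, -2], [0, 0, 0], [0, 0, 0], [0, 0, 0], [0, 0, 0], [0, 0, 0]], "twist": [0, 0, 0, 0, 0, 0, 0, 0]}}

```text
clock: 29.15
position: [0.5207, 0.3202, 0.2555]
tool_rot: [-3.141, -0.0, -2.998]
force: [-0.3, -0.9, -0.3]
grip_width: 0.0813
finger_force: 0.0
```

```bash
python3 - <<'E'
from h import *
np.set_printoptions(precision=4,suppress=True)
f=grab('wrist','w11');s=grab('scene','s11')
cv2.imwrite('pics/c11.png',np.vstack([cv2.resize(f['img'][:300],(640,300)),cv2.resize(s['img'][190:340,150:470],(640,300))])[:,:,::-1])
print(monitor.observe()['position'],monitor.observe()['force'])
for p in ([.508,.4003,.099],[.531,.2465,.099],[.508,.4003,.075],[.531,.2465,.075]):print(proj(f,p))
E
```

```text
[0.5206 0.3206 0.2556] [ 0.5453 -0.9859 -0.7145]
[409.7211 174.4869]
[243.0973 175.4908]
[403.7666 168.276 ]
[248.5314 169.2155]
```

View pics/c11.png

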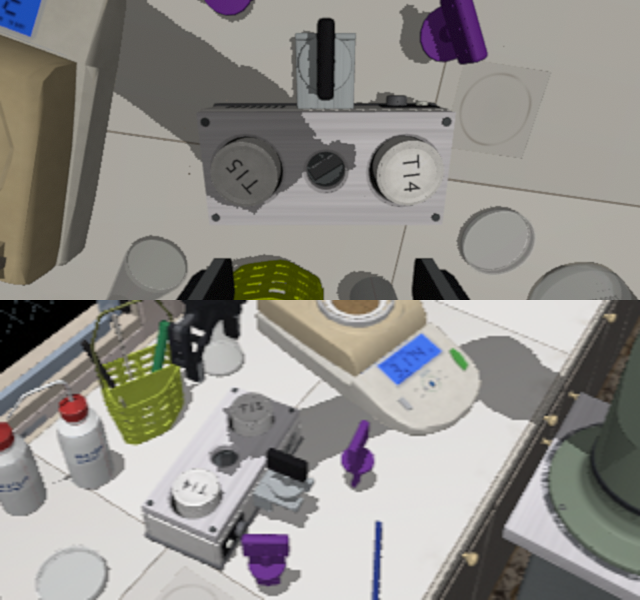

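Both tins sit seated: T14 is at (407,171) and T15 at (246,172), where (410,174) and (243,175) were expected. The pin stands upright in the notch and the gripper is clear, so I'm handing in.

```bash
python3 -c "
from h import *
print(bot.job_done())"
```

```text
the job is handed in; nothing more can be done
None
```

I handed the job in at about 29 s: the lock pin is out and parked upright in the notch, and each pocket holds one tin. The last pictures show everything seated and nothing knocked over, but the hand-in returned no verdict.

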